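# Seat cast brackets in the transport cradle, test for rocking and lock

### The arm

A 6-joint arm with a two-finger parallel gripper is mounted at the origin on a cart in front of the work surface, level with it; the furniture and walls round the work are solid. World frame = base frame: x ahead of the robot, y to its left, z up, the work surface at z = 0. Lengths are in mm, angles in rad, forces in N, time in s.
With the tool pointing down it reaches from about 325 to 875 mm from the base axis. Payload 4.4 kg.
Tool frame: the origin (TCP) lies on the centre line of the jaws, within the pads' length; the fingertips stand ahead of it and the grasp point (between the pads) lies 6 mm ahead of it (ctrl.tcp_to_tips is the z of the fingertips in the tool frame, in mm); z points along the fingers, y is the line along which they close (so a half turn about z gives the same grasp; the last joint's range is limited). The gripper opens to 85 mm and grips with 20 to 120 N. Pads are 22 mm wide; open, the fingers measure 114 mm over their backs; the gripper's body (76 mm by 85 mm) begins 54 mm behind the grasp point. The pads swing forward as they close: fully open they stand 13 mm farther back than shut.
Start: joints at [1.062, 0.207, 1.542, -0, 1.393, -0.15], TCP at [201.383, 538.584, 256.282] pointing down, gripper open.
Joint ranges: [-2.73, 2.73], [-0.86, 2.22], [0.23, 2.46], [-1.11, 4.25], [0.08, 2.63], [-2.82, 2.82]. Speed limits (rad/s): [2.79, 2.79, 3.14, 3.14, 3.14, 3.14].

### API

Orientations are given as a 3x3 rotation matrix whose columns are the frame's x, y, z axes.
In Python, from plant import ctrl, sensors, optics gives the robot as it stands. Calls block until the motion is done:
- ctrl.move_ptp(position, orientation): joint-space move of the TCP to a pose.
- ctrl.move_l(position, rot=None, vel=150, threshold=None): straight line of the TCP; rot=None keeps the orientation; vel is the mean speed in mm/s. With threshold (N) it stops when the force on the tool has changed by that much, and returns True; else False.
- ctrl.set_joints(angles): joint-space move.
- ctrl.gripper_to(opening, force=None): finger opening in mm; force is the grip in N (None keeps the last); returns when the fingers have stopped.
- ctrl.hold(seconds).
- ctrl.solve_ik(position, orientation): joint angles nearest the present ones, or None.
- sensors.read_state(): the state.
- optics.grab_frame(name): name is "side" or "top" or "wrist"; returns (picture, depth): 384x512x3 uint8, red, green, blue; 384x512 float32, mm along the optical axis (not along the pixel's ray), 0 where there is no reading.
- optics.camera_params(name): a dict with "mtx" (3x3 intrinsics, pixels), "k1" (the pictures are not rectified: a ray, as slopes to the right and down, at radius r is drawn at 1 + k1 r^2 times it, then the intrinsics apply), "R" (3x3) and "t" (3): a world point X has camera coordinates R X + t; the wrist camera has in their place "T_tool_cam" (4x4, takes a point from camera to tool coordinates, whose origin is the TCP and whose axes are the flange's). Camera axes: x right, y down, z forward; pixel columns grow to the right and rows downward; lengths in mm; the calibration is good to about 2 mm. A picture is of the moment at which its call begins: read the wrist's pose just before it. camera_params takes no time and is no camera call.
A pose or a line that the arm cannot do raises ctrl.MotionError and nothing moves.
- ctrl.finish_job(): hands the job in; it is judged then, once.
The state is a dict: "t": time; "q": joint angles; "qvel": joint speeds; "tau": joint torques, N m; "eef_pos": TCP position; "eef_rot": TCP orientation; "force": force on the tool from outside, world axes, zero at the start; "wrist_torque": the same for the moment, N m; "grip_width": finger opening in mm; "grasp_force": force on a finger pad.
Only numpy, scipy, OpenCV 4.12 (cv2) and the standard library are available. Lean on these libraries where they do the work, as an engineer would, in place of code of your own. Each camera call takes 0.05 s, during which the arm holds its last target. There are 200 camera calls.

### The job

Slide the cradle's lock bar fully open and set every bracket from the table in a free seat of the cradle (any seat), squarely in its middle and the one way round in which it stands level. Test each seated bracket, the tallest first and the lowest last: with the bracket let go, press down with the fingers on its near toe and then on its far toe to feel that it does not rock. When all are seated and tested, slide the lock bar fully home; leave the flask, the tape and the white bottle where they stand.

Things in the scene. Friction and masses are not known exactly. Their poses are not given: they have to be found in the camera images.
- bracket_tall: Tallest bare aluminium cast bracket: 110 mm long (x), 52 wide (y), 90 high, about 0.3 kg: foot plate on two unequal legs, with a round-topped upright lug in the middle to grip. Origin: mid-length, mid-width, level with the underside of the long leg; +x points to the short-leg end, z up. On the table it leans 8 degrees, short-leg end down. May be absent.
- bracket_mid: Like bracket_tall but 75 mm high (shorter lug). Of all three: foot plate z 22 to 32 mm; long leg x -55 to -35 mm, down to z 0; short leg x 35 to 55 mm, down to z 12 mm only. Origin: mid-length, mid-width, level with the underside of the long leg; +x points to the short-leg end, z up. On the table it leans 8 degrees, short-leg end down. May be absent.
- bracket_low: Like bracket_tall but 60 mm high. Of all three: lug x -18 to 18 mm, 14 mm thick (y), from z 32 mm to the top; flat toes to press on, top z 32 mm, x -55 to -18 (long leg) and 18 to 55 (short leg). Origin: mid-length, mid-width, level with the underside of the long leg; +x points to the short-leg end, z up. On the table it leans 8 degrees, short-leg end down. May be absent.
- cradle: Grey fixed cradle; three seats along y. Origin on the table; x away from the robot. Base x -72 to 64, y -135 to 135 mm. Floor z 10 mm for x -66 to 20; step z 22 mm for x 20 to 64; front lip (x -66) and end walls (y +-128) to z 24. A bracket is level only with its long leg on the near floor and short leg on the far step: its axes parallel to the cradle's. Rail behind: x 64 to 82, y -202 to 135 mm.
- lock_bar (a joint): Lock bar sliding on the cradle's rail, m. 0 = fully open (right stop, tabs between the seats); 0.042 = home (left stop, towards the cradle's +y), a tab over each seat's far toe, 3.5 mm above a level bracket. Friction 1.5 N, stays put. Bar top z 50.5 mm; tabs 14 mm wide, underside z 45.5, reach to x 45 mm. Starts 0.02 to 0.042.
- lock_grip (a point): Centre of the black grip on the lock bar, right of the seats: 20 mm along the cradle's x, 16 mm along its y, 34 mm high (17 above and below this point). Moves with the bar along the cradle's y.
- flask: Bystander: 100 ml conical glass flask, 64 mm wide, 106 mm high, behind the cradle; origin at its underside.
- tape: Bystander: roll of tape, 96 mm across, 25 mm high; origin at its underside.
- buffer: Bystander: white plastic bottle, 51 mm wide, 108 mm high; origin at its underside.
- seat_left (a point): Seat of the cradle at y 85 mm, on the low floor (z 10 mm): a correctly seated bracket has its origin here and its axes along the cradle's. Dark lines on the cradle (y -42.5 and 42.5 mm) part the seats.
- seat_middle (a point): Seat of the cradle at y 0 mm, on the low floor (z 10 mm): a correctly seated bracket has its origin here and its axes along the cradle's. Dark lines on the cradle (y -42.5 and 42.5 mm) part the seats.
- seat_right (a point): Seat of the cradle at y -85 mm, on the low floor (z 10 mm): a correctly seated bracket has its origin here and its axes along the cradle's. Dark lines on the cradle (y -42.5 and 42.5 mm) part the seats.

How it is judged:
By the outcome, as a careful person would: the job done as asked, in the order asked, and still so for the second after the job is handed in, with the robot touching nothing.
Of bracket_tall, bracket_mid, bracket_low only 2 to 3 are there at a start; the rules pass over those that are not, and their reading is None.
At some moment in a run one of bracket_tall, bracket_mid, bracket_low may be knocked a few centimetres aside while the robot is not near it.
Once in a run the grip may slacken for a moment while it holds something.
It also fails if it takes over 210 s, if anything falls off the work surface, if the arm or the gripper's body presses on something with over 40 N, if the wrist force passes 120 N, or if a joint passes its speed limit or range.

## Working session

There is one attempt and no reset: what is moved stays moved. The work goes in short steps, each a Python script; the robot and the scene stay as the last script left them, time stands still between calls to the robot, and variables do not carry over. Pictures are saved under pics/ and viewed, at most 14 in all, crops included, and the job is handed in when it is done.

```bash
ls; mkdir -p pics; python3 - <<'E'
from plant import ctrl,sensors,optics
import cv2,numpy as np
for n in("top","side"):
    p,d=optics.grab_frame(n); cv2.imwrite(f"pics/{n}0.png",p[:,:,::-1]); np.save(f"pics/{n}0.npy",d)
    c=optics.camera_params(n); print(n,c)
print(optics.camera_params("wrist"),ctrl.tcp_to_tips,sensors.read_state())
E
```

```text
pics
top {'mtx': array([[426.3021443 ,   0.        , 260.80677136],
       [  0.        , 426.3021443 , 198.62413991],
       [  0.        ,   0.        ,   1.        ]]), 'k1': -0.11527955340135022, 'R': array([[ 0.02655152, -0.99962416,  0.00682274],
       [-0.97968525, -0.02737786, -0.1986637 ],
       [ 0.19877582, -0.00140932, -0.98004397]]), 't': array([   8.52281303,  572.49841923, 1353.53322081])}
side {'mtx': array([[474.50469573,   0.        , 259.72629646],
       [  0.        , 474.50469573, 198.15499713],
       [  0.        ,   0.        ,   1.        ]]), 'k1': -0.11233368866905859, 'R': array([[-0.9826796 , -0.18402682, -0.02179306],
       [-0.10329185,  0.64157561, -0.76007337],
       [ 0.15385579, -0.74465755, -0.64947173]]), 't': array([ 543.50844453,  111.50046799, 1599.18766505])}
{'mtx': array([[304.9068629 ,   0.        , 254.86518283],
       [  0.        , 304.9068629 , 190.25859165],
       [  0.        ,   0.        ,   1.        ]]), 'k1': -0.028275433208874316, 'T_tool_cam': array([[ 2.44769006e-04, -9.57338174e-01, -2.88969827e-01,
         7.37025743
[... 358 characters left out ...]
,
        1.39349904e+00, -1.50492489e-01]), 'qvel': array([ 0.00029468, -0.00093178, -0.00420328,  0.00011377, -0.00028526,
        0.00144112]), 'tau': array([-3.86304537e-04, -3.84094226e+01, -2.92547750e+01, -2.82594447e-04,
        4.91148880e-03,  2.10680105e-05]), 'eef_pos': array([201.07799548, 537.9992439 , 255.20311137]), 'eef_rot': array([[-9.36660224e-01,  3.50237887e-01, -1.02391099e-03],
       [ 3.50239250e-01,  9.36658416e-01, -1.86551268e-03],
       [ 3.05681628e-04, -2.10596535e-03, -9.99997736e-01]]), 'force': array([ 0.07555195, -0.4489262 ,  0.17359632]), 'wrist_torque': array([-0.02189606, -0.054106  , -0.07814057]), 'grasp_force': 0.0, 'grip_width': 85.55313891968011}
```

View pics/top0.png

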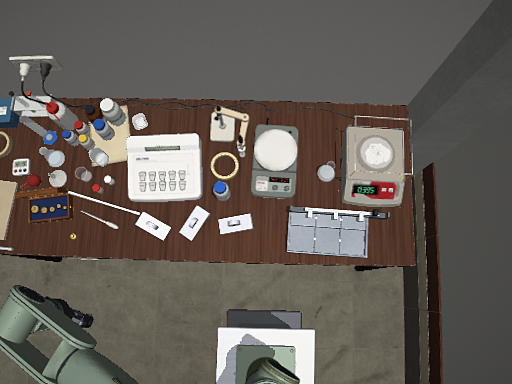

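View pics/side0.png

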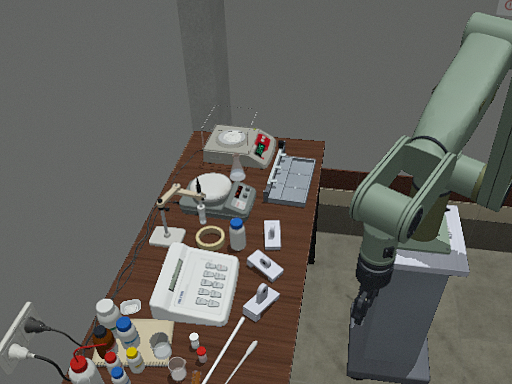

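```bash
cat > h.py <<'E'
from plant import ctrl,sensors,optics
import cv2,numpy as np
def down(yaw):  # tool down; closing line (tool y) at angle yaw in world
    y=np.array([np.cos(yaw),np.sin(yaw),0.]);z=np.array([0,0,-1.])
    return np.column_stack([np.cross(y,z),y,z])
_u={}
def cloud(name,save=None):
    c=optics.camera_params(name); s=sensors.read_state(); p,d=optics.grab_frame(name)
    if save: cv2.imwrite(f"pics/{save}.png",p[:,:,::-1])
    v,u=np.mgrid[0:384,0:512].astype(float)
    r=cv2.undistortPoints(np.stack([u.ravel(),v.ravel()],1)[:,None],c["mtx"],np.array([c["k1"],0,0,0]))[:,0]
    X=np.column_stack([r,np.ones(len(r))])*d.reshape(-1,1)
    if name=="wrist":
        T=c["T_tool_cam"]; W=(X@T[:3,:3].T+T[:3,3])@s["eef_rot"].T+s["eef_pos"]
    else: W=(X-c["t"])@c["R"]
    W[d.ravel()==0]=np.nan
    return p,W.reshape(384,512,3)
E
python3 - <<'E'
from h import *
p,W=cloud("top")
for u,v in((153,225),(194,222),(236,224),(328,232),(221,190),(326,172),(224,153),(288,208),(288,252),(366,256),(388,215),(250,240)): print(u,v,W[v,u].round(0), p[v,u])
m=(W[...,2]>8)&(W[...,2]<120)&(W[...,0]<620)&(W[...,0]>300)
n,l,s,c=cv2.connectedComponentsWithStats(m.astype(np.uint8))
for i in range(1,n):
    if s[i,4]>60:
        P=W[l==i]; print(s[i],P.mean(0).round(),P.min(0).round(),P.max(0).round())
E
```

```text
153 225 [471. 371.  79.] [218 220 229]
194 222 [488. 242.  55.] [222 223 235]
236 224 [486. 103.  54.] [77 77 83]
328 232 [ 472. -206.   15.] [164 173 180]
221 190 [587. 153. 105.] [ 50 103 198]
326 172 [ 668. -192.   65.] [191 197 199]
224 153 [735. 155.  30.] [246 234 176]
288 208 [553. -70.   3.] [48 29 23]
288 252 [401. -71.  24.] [47 53 58]
366 256 [ 393. -331.   28.] [205 215 224]
388 215 [ 530. -403.   50.] [130 135 143]
250 240 [440.  57.   3.] [95 63 49]
[ 20 180  22  10 120] [607. 832.  33.] [591. 801.  14.] [620. 875.  50.]
[213 181  17  20 254] [590. 154.  84.] [572. 132.   8.] [618. 183. 115.]
[   0  182   73   58 1753] [533. 790.  31.] [411. 675.   8.] [620. 962. 120.]
[ 128  183   74   19 1237] [592. 358.  29.] [561. 230.   8.] [620. 481.  46.]
[ 92 184  11   9  68] [597. 586.  37.] [588. 576.   9.] [611. 615.  54.]
[250 184  46  15 567] [600. -15.  55.] [578. -89.   9.] [620.  61.  79.]
[ 342  187   61   20 1053] [ 593. -353.   40.] [ 564. -463.    8.] [ 620. -252.   64.]
[ 471  188   24   98 1587] [ 456. -724.   66.] [ 300. -729.    8.] [ 620. -719.  120.]
[180 205  30  36 500] [490. 245.  29.] [432. 198.  11.] [549. 292.  58.]
[ 286  204  105   54 3562] [ 477. -210.   22.] [ 390. -422.    8.] [566. -64.  89.]
[136 212  35  29 514] [474. 382.  31.] [429. 326.   8.] [521. 442.  88.]
[218 213  35  21 522] [491. 108.  31.] [458.  51.  10.] [527. 166.  75.]
```

```bash
cat >> h.py <<'E'
def look(x,y,z=200,yaw=np.pi/2,save=None):
    ctrl.move_ptp([x-40,y,z],down(yaw)); return cloud("wrist",save)
def bracket(W,x,y,r=75):
    """pose of bracket near x,y: centre xy of plate top, yaw of +x, tilt, top height"""
    d=np.hypot(W[...,0]-x,W[...,1]-y)
    m=((d<r)&(W[...,2]>7)&(W[...,2]<130)).astype(np.uint8)
    n,l,s,c=cv2.connectedComponentsWithStats(m); P=W[l==1+s[1:,4].argmax()]
    rng=np.random.default_rng(0); best=0
    for _ in range(600):
        a=P[rng.integers(0,len(P),3)]; nn=np.cross(a[1]-a[0],a[2]-a[0]); L=np.linalg.norm(nn)
        if L<300: continue
        nn/=L; nn*=np.sign(nn[2])
        if nn[2]<.96: continue
        k=abs((P-a[0])@nn)<1.5
        if k.sum()>best: best=k.sum(); K=k
    Q=P[K]; c0=Q.mean(0); nn=np.linalg.svd(Q-c0,full_matrices=False)[2][2]; nn*=np.sign(nn[2])
    rect=cv2.minAreaRect(Q[:,:2].astype(np.float32)); b=cv2.boxPoints(rect)
    e=b[1]-b[0]; f=b[2]-b[1]; e=e if np.hypot(*e)>np.hypot(*f) else f
    yaw=np.arctan2(e[1],e[0])
    if np.cos(yaw)*nn[0]+np.sin(yaw)*nn[1]<0: yaw+=np.pi   # downhill = +x
    lug=P[(P-c0)@nn>9]
    R=dict(c=np.array(rect[0]),size=np.sort(rect[1]),yaw=(yaw+np.pi)%(2*np.pi)-np.pi,tilt=np.degrees(np.arccos(nn[2])),
      zplate=c0[2],top=np.percentile(P[:,2],99.5),lug=(lug.min(0)+lug.max(0))[:2]/2,lugm=lug.mean(0),n=best)
    print({k:np.round(v,2) for k,v in R.items()}); return R
E
python3 - <<'E'
from h import *
for n,x,y in(("a",474,382),("b",490,245),("c",491,108)):
    p,W=look(x,y,200,save="w_"+n); bracket(W,x,y); 
p,W=look(478,-215,300,save="w_cr"); np.save("pics/cr.npy",W); print(sensors.read_state()["t"])
E
python3 -c "
import cv2,numpy as np
a=[cv2.imread(f'pics/w_{n}.png') for n in 'abc']
cv2.imwrite('pics/abc.png',cv2.resize(np.hstack([i[:,100:420] for i in a]),(800,320)))"
```

```text
{'c': array([476.27, 390.05]), 'size': array([ 52.13, 108.7 ]), 'yaw': np.float32(-2.05), 'tilt': np.float64(7.64), 'zplate': np.float64(26.09), 'top': np.float64(84.14), 'lug': array([473.37, 387.06]), 'lugm': array([470.3 , 385.94,  69.25]), 'n': np.int64(3807)}
{'c': array([490.68, 252.08]), 'size': array([ 52.05, 108.71]), 'yaw': np.float32(2.58), 'tilt': np.float64(7.6), 'zplate': np.float64(25.91), 'top': np.float64(54.05), 'lug': array([489.25, 253.11]), 'lugm': array([485.64, 253.66,  48.36]), 'n': np.int64(4299)}
{'c': array([491.15, 114.06]), 'size': array([ 51.99, 108.75]), 'yaw': np.float32(1.77), 'tilt': np.float64(7.49), 'zplate': np.float64(26.33), 'top': np.float64(69.06), 'lug': array([490.92, 116.63]), 'lugm': array([487.54, 117.19,  58.68]), 'n': np.int64(3861)}
3.9417
```

View pics/abc.png

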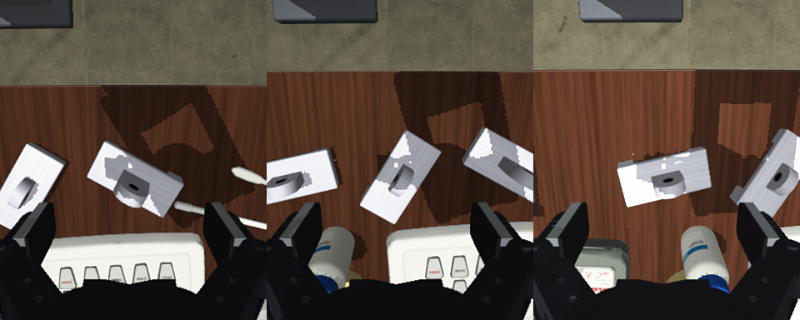

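View pics/w_cr.png

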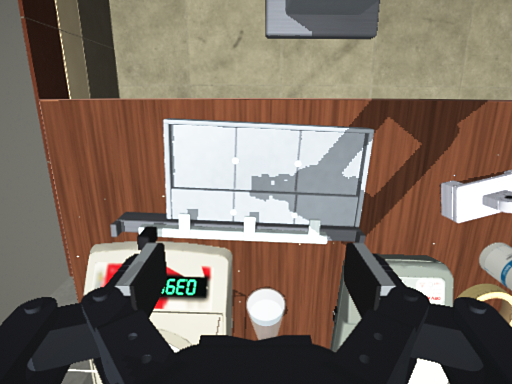

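```bash
cat >> h.py <<'E'
from scipy.optimize import minimize
def cradle(W,g):
    P=W.reshape(-1,3); P=P[np.isfinite(P).all(1)]
    P=P[(P[:,2]<40)&(P[:,2]>-15)&(np.hypot(P[:,0]-g[0],P[:,1]-g[1])<190)]
    def f(v):
        c,s=np.cos(v[2]),np.sin(v[2]); D=P[:,:2]-v[:2]; x=D@[c,s]; y=D@[-s,c]
        h=np.where(x>20,22.,10.); h=np.where((x<-66)|(abs(y)>128),24.,h); h=np.where((x<-72)|(abs(y)>135),0.,h)
        k=(x<40)&(x>-110)&(abs(y)<165); return np.minimum(abs(P[k,2]-h[k]-v[3]),8).mean()
    b=min((minimize(f,[g[0]+a,g[1]+e,g[2],0],method="Nelder-Mead",options=dict(initial_simplex=np.array([g[0]+a,g[1]+e,g[2],0])+np.vstack([np.zeros(4),np.diag([8,8,.06,2])]),xatol=1e-3,fatol=1e-5,maxiter=800)) for a in(-8,0,8) for e in(-8,0,8)),key=lambda r:r.fun)
    print("cradle",b.x.round(3),b.fun); return b.x
def tocr(P,v):
    c,s=np.cos(v[2]),np.sin(v[2]); D=P[...,:2]-v[:2]
    return np.stack([D@[c,s],D@[-s,c],P[...,2]],-1)
E
python3 - <<'E'
from h import *
W=np.load("pics/cr.npy")
print([W[v,u].round() for u,v in((166,123),(371,131),(236,160),(297,160),(147,235),(250,224),(120,226))])
c=(W[123,166]+W[131,371])/2; t=W[131,371]-W[123,166]; yaw=np.arctan2(-t[0],t[1])
v=cradle(W,[c[0]+72*np.cos(yaw),c[1]+72*np.sin(yaw),yaw]); np.save("cr0.npy",v)
C=tocr(W,v)
k=(C[...,0]>48)&(C[...,0]<100)&(C[...,1]<-130)&(C[...,1]>-215)
for z0 in(30,54,60,65):
    q=C[k&(C[...,2]>z0)&(C[...,2]<110)]; 
    if len(q): print(z0,len(q),np.percentile(q,[2,50,98],axis=0).round(1).tolist())
k=(C[...,0]>44)&(C[...,0]<60)&(C[...,1]>-135)&(C[...,2]>43)&(C[...,2]<60)
h,_=np.histogram(C[k][:,1],bins=np.arange(-136,136,4));print(h)
E
```

```text
[array([ 395., -324.,   23.]), array([404., -63.,  24.]), array([ 445., -237.,   11.]), array([ 445., -155.,   10.]), array([ 525., -343.,   77.]), array([ 521., -218.,   51.]), array([ 531., -395.,   35.])]
cradle [ 4.67440e+02 -1.96735e+02 -4.40000e-02 -8.55000e-01] 0.8975896195168347
30 984 [[62.9, -200.5, 31.1], [67.6, -153.5, 46.7], [80.2, -131.8, 83.1]]
54 311 [[62.6, -154.7, 55.3], [65.9, -145.6, 75.9], [79.4, -139.3, 83.7]]
60 269 [[62.6, -154.8, 60.8], [66.0, -146.0, 79.7], [78.9, -139.4, 83.8]]
65 231 [[62.7, -154.9, 65.8], [66.3, -146.9, 81.2], [78.8, -139.4, 83.8]]
[ 0  0  0  0  0  0 31 35 35 22  0  0  0  0  0  0  0  0  0  0  0  0  0  0
  0  0  0 34 38 34 22  0  0  0  0  0  0  0  0  0  0  0  0  0  0  0  0  0
 28 34 39 30  0  0  0  0  0  0  0  0  0  0  0  0  0  0  0]
```

```bash
cat >> h.py <<'E'
def crw(v,x,y,z): # cradle -> world
    c,s=np.cos(v[2]),np.sin(v[2]); return [v[0]+c*x-s*y,v[1]+s*x+c*y,z]
def slide(v,y0,y1,thr=12):
    R=down(v[2]+np.pi/2)
    ctrl.gripper_to(50); ctrl.move_ptp(crw(v,72.5,y0,180),R); ctrl.move_l(crw(v,72.5,y0,83))
    ctrl.gripper_to(5,25); s=sensors.read_state(); print("grip",s["grip_width"],s["grasp_force"])
    hit=ctrl.move_l(crw(v,72.5,y1,83),vel=40,threshold=thr)
    s=sensors.read_state(); print("slide",hit,tocr(s["eef_pos"],v).round(1),s["force"].round(1))
    ctrl.gripper_to(50); ctrl.move_l(crw(v,72.5,tocr(s["eef_pos"],v)[1],180))
E
python3 - <<'E'
from h import *
v=np.load("cr0.npy"); slide(v,-147,-176)
p,W=look(478,-215,220,save="cr1")
v=cradle(W,v[:3]); np.save("cr.npy",v); C=tocr(W,v)
k=(C[...,0]>44)&(C[...,0]<60)&(C[...,1]>-135)&(C[...,2]>43)&(C[...,2]<60)
h,e=np.histogram(C[k][:,1],bins=np.arange(-136,136,2));print(e[:-1][h>5])
print(sensors.read_state()["t"])
E
```

```text
grip 15.392035138450238 27.745573818683624
slide True [  73.3 -172.3   84.5] [-0.4  2.4  5. ]
cradle [ 4.67445e+02 -1.96861e+02 -4.40000e-02 -8.79000e-01] 0.918217865418661
[-134 -132 -130 -128 -126 -124 -122  -50  -48  -46  -44  -42  -40  -38
  -36   34]
9.1167
```

```bash
cat >> h.py <<'E'
TCPB=62.; BIAS=.9
def brot(yaw,tilt):
    c,s=np.cos(yaw),np.sin(yaw); t,u=np.cos(tilt),np.sin(tilt)
    return np.column_stack([[c*t,s*t,-u],[-s,c,0],[c*u,s*u,t]])
def tool(B,sg):   # closing line along bracket y (sign sg), tool z = -bracket z
    y=sg*B[:,1]; z=-B[:,2]; return np.column_stack([np.cross(y,z),y,z])
def pick(b,v,seat):
    B=brot(b["yaw"],np.radians(7.6)); p=np.array([*b["c"],27.1])+B[:,2]*(TCPB-32)
    o=[]
    for sg in(1,-1):
        q1=ctrl.solve_ik(p,tool(B,sg)); q2=ctrl.solve_ik(crw(v,0,seat,90),tool(brot(v[2],0),sg))
        if q1 is not None and q2 is not None: o.append((max(abs(q1[5]),abs(q2[5])),sg))
    sg=min(o)[1]; T=tool(B,sg); print("sg",o)
    ctrl.gripper_to(40); ctrl.move_ptp(p+B[:,2]*70,T); hit=ctrl.move_l(p,vel=120,threshold=15)
    ctrl.gripper_to(5,70); s=sensors.read_state(); print("grasp",hit,s["grip_width"],s["grasp_force"],(s["eef_pos"]-p).round(1))
    e=s["eef_pos"]; e2=np.array([e[0],e[1],62+TCPB+5])
    ctrl.move_l(e2,vel=100); 
    Tp=tool(brot(v[2],0),sg); ctrl.move_l(crw(v,0,seat,62+TCPB+5),Tp,vel=140)
    s=sensors.read_state(); print("carried",s["grip_width"],s["grasp_force"],s["t"]); return sg
def place(v,x,y):
    ctrl.move_l(crw(v,x,y,10+TCPB+8),vel=60)
    hit=ctrl.move_l(crw(v,x,y,10+TCPB-3),vel=25,threshold=6)
    s=sensors.read_state(); print("down",hit,tocr(s["eef_pos"],v).round(1),s["eef_pos"][2]-TCPB,s["force"].round(1),s["wrist_torque"].round(2))
    ctrl.gripper_to(40); e=sensors.read_state()["eef_pos"]; ctrl.move_l([e[0],e[1],180])
def check(v,y,save=None):
    w=crw(v,0,y,0); p,W=look(w[0],w[1],200,save=save); W=W.copy(); C=tocr(W,v)
    W[(C[...,2]<28)|(C[...,2]>110)|(abs(C[...,1]-y)>36)|(C[...,0]>62)|(C[...,0]<-65)]=np.nan
    b=bracket(W,w[0],w[1]); print("seat",tocr(np.array([*b["c"],b["zplate"]]),v).round(1),"dyaw",np.round(np.degrees(((b["yaw"]-v[2])+np.pi/2)%np.pi-np.pi/2),1)); return b
E
python3 - <<'E'
from h import *
v=np.load("cr.npy")
p,W=look(491,115); b=bracket(W,491,115)
pick(b,v,-85)
p,W=cloud("wrist","carry1")
E
```

```text
{'c': array([491.05, 114.07]), 'size': array([ 52.1 , 108.79]), 'yaw': np.float32(1.76), 'tilt': np.float64(7.55), 'zplate': np.float64(26.22), 'top': np.float64(69.1), 'lug': array([490.73, 116.27]), 'lugm': array([487.5 , 117.37,  58.62]), 'n': np.int64(3887)}
sg [(np.float64(0.9095196137286612), -1)]
grasp False 13.236428440298187 68.37785482406616 [0.9 0.2 1.1]
carried 13.206648552583617 68.07356715202332 17.025
```

View pics/carry1.png

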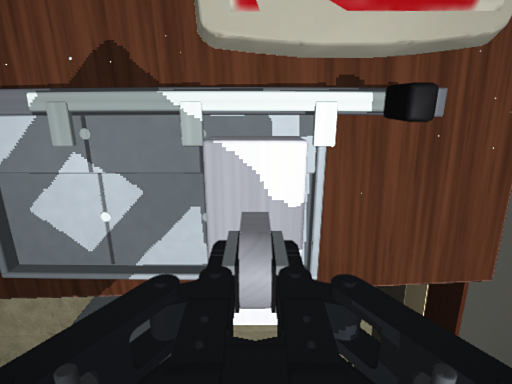

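```bash
python3 - <<'E'
from h import *
v=np.load("cr.npy")
place(v,0,-85); check(v,-85,"chk1"); print(sensors.read_state()["t"])
E
```

```text
down True [  0.8 -85.6  73.3] 11.333154747680496 [-0.1  0.3  4.3] [-0.11  0.09 -0.04]
{'c': array([ 464.05, -281.15]), 'size': array([ 51.83, 110.26]), 'yaw': np.float32(3.09), 'tilt': np.float64(0.08), 'zplate': np.float64(41.13), 'top': np.float64(84.28), 'lug': array([ 462.42, -280.94]), 'lugm': array([ 457.23, -280.95,   76.8 ]), 'n': np.int64(4641)}
seat [  0.3 -84.4  41.1] dyaw -0.1
22.425
```

View pics/chk1.png

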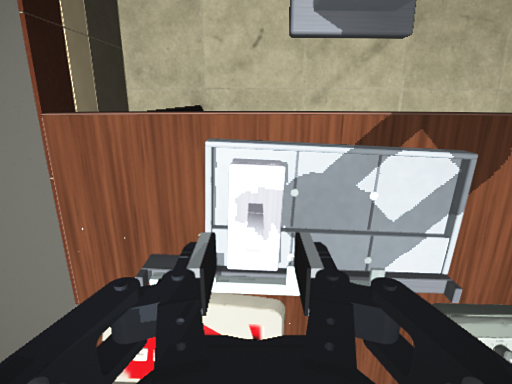

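```bash
python3 - <<'E'
from h import *
v=np.load("cr.npy")
p,W=look(490,252); b=bracket(W,490,252)
sg=pick(b,v,0); s=sensors.read_state()
if s["grip_width"]>11:
    p,W=cloud("wrist","carry2"); place(v,0,0); check(v,0)
print(sensors.read_state()["t"])
E
```

```text
{'c': array([490.77, 252.06]), 'size': array([ 51.94, 108.75]), 'yaw': np.float32(2.58), 'tilt': np.float64(7.59), 'zplate': np.float64(25.73), 'top': np.float64(54.3), 'lug': array([489.13, 252.68]), 'lugm': array([485.61, 253.82,  48.39]), 'n': np.int64(4265)}
sg [(np.float64(2.5934822523904533), 1), (np.float64(1.0457500186529591), -1)]
grasp False 12.496891959365682 70.27620792388916 [0.9 0.5 1.3]
carried 12.05408577249971 69.17846202850342 30.6417
down True [ 0.8 -0.4 73.3] 11.337130760083951 [0.  0.2 3.7] [-0.01  0.2  -0.06]
{'c': array([ 469.18, -196.15]), 'size': array([ 51.92, 110.04]), 'yaw': np.float32(3.1), 'tilt': np.float64(0.08), 'zplate': np.float64(41.1), 'top': np.float64(69.2), 'lug': array([ 468.33, -196.18]), 'lugm': array([ 464.36, -195.88,   64.46]), 'n': np.int64(4758)}
seat [ 1.7  0.8 41.1] dyaw -0.1
36.0583
```

```bash
python3 - <<'E'
from h import *
v=np.load("cr.npy")
p,W=look(476,390); b=bracket(W,476,390)
sg=pick(b,v,85); s=sensors.read_state()
if s["grip_width"]>11:
    p,W=cloud("wrist","carry3"); place(v,0,85); check(v,85,"chk3")
print(sensors.read_state()["t"])
E
```

```text
{'c': array([476.39, 390.1 ]), 'size': array([ 52.1 , 108.36]), 'yaw': np.float32(-2.05), 'tilt': np.float64(7.69), 'zplate': np.float64(25.83), 'top': np.float64(84.05), 'lug': array([473.35, 386.84]), 'lugm': array([470.37, 386.14,  69.16]), 'n': np.int64(3715)}
sg [(np.float64(1.938640216489546), 1), (np.float64(2.2052926665523493), -1)]
grasp False 12.849382822638502 68.33612859249115 [0.9 0.4 1.4]
carried 13.005395285322797 68.0756825208664 45.7917
down True [ 0.9 84.7 73.2] 11.158753981137053 [-0.1  0.1  4.8] [0.15 0.29 0.02]
{'c': array([ 474.94, -111.34]), 'size': array([ 51.7 , 110.08]), 'yaw': np.float32(3.1), 'tilt': np.float64(0.04), 'zplate': np.float64(41.13), 'top': np.float64(99.39), 'lug': array([ 473.66, -111.05]), 'lugm': array([ 466.62, -111.1 ,   88.19]), 'n': np.int64(4410)}
seat [ 3.7 85.8 41.1] dyaw 0.1
48.775
```

View pics/chk3.png

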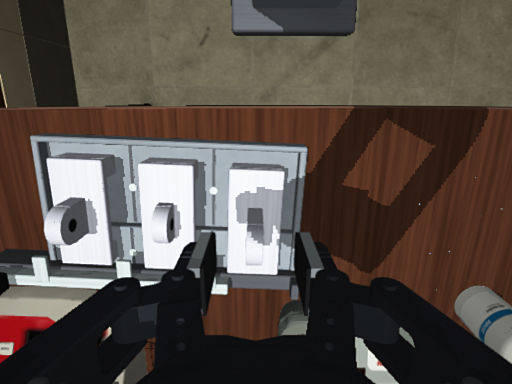

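```bash
python3 - <<'E'
from h import *
v=np.load("cr.npy")
for y,dx,dy in((85,-3.7,-.8),(0,-1.7,-.8)):
    T=tool(brot(v[2],0),1); b=crw(v,0,y+dy*-.5,72)
    ctrl.gripper_to(40); ctrl.move_ptp(crw(v,0,y,150),T); ctrl.move_l(crw(v,0,y,72),vel=120)
    ctrl.gripper_to(5,50); print(sensors.read_state()["grip_width"])
    ctrl.move_l(crw(v,0,y,77),vel=30); ctrl.move_l(crw(v,dx,y+dy,77),vel=20); place(v,dx,y+dy); check(v,y)
print(sensors.read_state()["t"])
E
```

```text
13.456392834899294
down True [-3.4 84.1 73. ] 10.994976030486399 [-1.2 -0.3  3.8] [0.04 0.03 0.02]
{'c': array([ 470.43, -111.72]), 'size': array([ 51.77, 109.97]), 'yaw': np.float32(3.1), 'tilt': np.float64(0.14), 'zplate': np.float64(41.13), 'top': np.float64(99.27), 'lug': array([ 468.63, -111.62]), 'lugm': array([ 462.37, -111.34,   88.48]), 'n': np.int64(4462)}
seat [-0.8 85.2 41.1] dyaw -0.0
12.953706086478478
down True [-1.3 -1.  73.2] 11.220574690752144 [-0.2  0.8  4.2] [-0.03  0.02  0.03]
{'c': array([ 467.18, -196.75]), 'size': array([ 51.85, 110.03]), 'yaw': np.float32(3.1), 'tilt': np.float64(0.17), 'zplate': np.float64(41.1), 'top': np.float64(69.27), 'lug': array([ 465.73, -196.7 ]), 'lugm': array([ 461.96, -196.47,   64.52]), 'n': np.int64(4799)}
seat [-0.3  0.1 41.1] dyaw -0.1
57.9917
```

```bash
cat >> h.py <<'E'
def press(v,y,names):
    T=tool(brot(v[2],0),1)
    ctrl.gripper_to(0,30); ctrl.move_ptp(crw(v,-40,y,150),T)
    for x in(-40,38):
        ctrl.move_l(crw(v,x,y,145),vel=150); ctrl.move_l(crw(v,x,y,76),vel=120)
        f0=sensors.read_state()["force"][2]
        hit=ctrl.move_l(crw(v,x,y,60),vel=20,threshold=12); s=sensors.read_state(); z0=s["eef_pos"][2]; z=z0; n=0
        while s["force"][2]-f0<9 and n<6:
            z-=.7; n+=1; ctrl.move_l([*s["eef_pos"][:2],z],vel=15); s=sensors.read_state()
        ctrl.hold(.3); s=sensors.read_state()
        print(names,x,hit,"tip z",np.round(z0-ctrl.tcp_to_tips,1),"n",n,"f",(s["force"][2]-f0).round(1),(s["eef_pos"][2]-z0).round(2))
        ctrl.move_l(crw(v,x,y,145),vel=150)
E
python3 - <<'E'
from h import *
v=np.load("cr.npy"); press(v,85,"tall"); check(v,85); print(sensors.read_state()["t"])
E
```

```text
tall -40 True tip z 42.0 n 2 f 14.6 -0.05
tall 38 True tip z 42.1 n 2 f 11.4 -0.06
{'c': array([ 456.02, -111.03]), 'size': array([51.68, 81.25]), 'yaw': np.float32(3.1), 'tilt': np.float64(0.11), 'zplate': np.float64(41.11), 'top': np.float64(92.66), 'lug': array([ 455.05, -110.88]), 'lugm': array([ 453.85, -111.04,   77.25]), 'n': np.int64(3280)}
seat [-15.2  85.2  41.1] dyaw -0.0
65.8583
```

```bash
python3 - <<'E'
from h import *
v=np.load("cr.npy"); press(v,-85,"mid"); press(v,0,"low"); ctrl.gripper_to(50)
for y in(85,0,-85): check(v,y,"pre" if y==0 else None)
print(sensors.read_state()["t"])
E
```

```text
mid -40 True tip z 42.1 n 2 f 11.7 -0.03
mid 38 True tip z 42.1 n 2 f 9.5 -0.02
low -40 True tip z 42.1 n 2 f 13.0 -0.07
low 38 True tip z 42.1 n 2 f 9.9 -0.06
{'c': array([ 470.56, -111.74]), 'size': array([ 51.87, 109.96]), 'yaw': np.float32(3.1), 'tilt': np.float64(0.12), 'zplate': np.float64(41.12), 'top': np.float64(99.21), 'lug': array([ 469.57, -111.42]), 'lugm': array([ 462.51, -111.39,   88.47]), 'n': np.int64(4429)}
seat [-0.7 85.2 41.1] dyaw -0.0
{'c': array([ 467.18, -196.72]), 'size': array([ 51.81, 110.25]), 'yaw': np.float32(3.1), 'tilt': np.float64(0.1), 'zplate': np.float64(41.11), 'top': np.float64(69.27), 'lug': array([ 465.84, -196.45]), 'lugm': array([ 461.93, -196.49,   64.55]), 'n': np.int64(4820)}
seat [-0.3  0.1 41.1] dyaw 0.0
{'c': array([ 464.11, -281.19]), 'size': array([ 51.84, 110.23]), 'yaw': np.float32(3.1), 'tilt': np.float64(0.08), 'zplate': np.float64(41.13), 'top': np.float64(84.25), 'lug': array([ 463.37, -281.1 ]), 'lugm': array([ 457.28, -280.88,   76.82]), 'n': np.int64(4643)}
seat [  0.4 -84.4  41.1] dyaw -0.1
82.4833
```

View pics/pre.png

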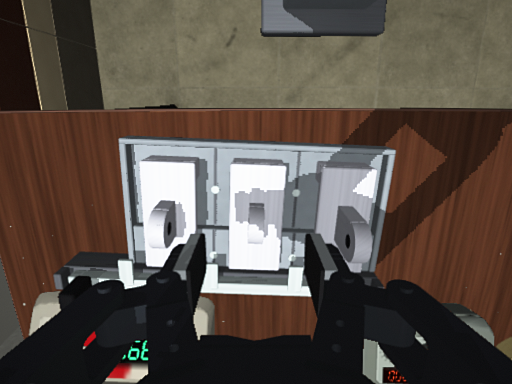

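```bash
cat >> h.py <<'E'
def tabs(v):
    p,W=look(440,-215,260,save="home"); C=tocr(W,v)
    for y in(-85,0,85):
        k=(C[...,0]>44)&(C[...,0]<62)&(abs(C[...,1]-y+21)<40)&(C[...,2]>47)&(C[...,2]<53)
        print(y,k.sum(),np.percentile(C[k][:,1],[2,50,98]).round(1) if k.sum() else None)
E
python3 - <<'E'
from h import *
v=np.load("cr.npy"); slide(v,-168.5,-116); tabs(v); print(sensors.read_state()["t"])
E
```

```text
grip 15.503675732477976 27.771750390529633
slide True [  73.4 -129.9   84.7] [ 0.3 -2.9  2.2]
-85 0 None
0 151 [-7.3 -0.7  5.8]
85 0 None
87.5583
```

View pics/home.png

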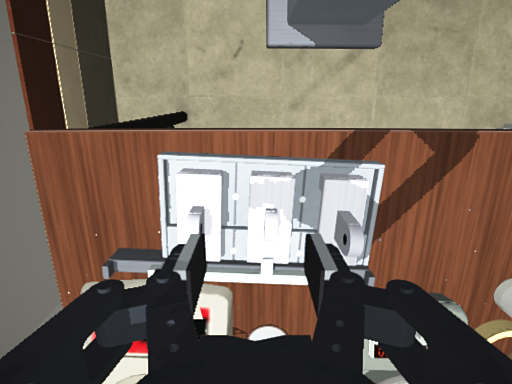

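```bash
python3 - <<'E'
from h import *
v=np.load("cr.npy"); slide(v,-127,-118,18); check(v,85);check(v,0);check(v,-85); print(sensors.read_state()["t"]); print(ctrl.finish_job())
E
```

```text
grip 15.955852978715795 30.170516967773438
slide True [  73.4 -129.8   84.9] [ 0.5 -2.7  1.4]
{'c': array([ 470.5 , -111.66]), 'size': array([ 51.81, 109.92]), 'yaw': np.float32(3.1), 'tilt': np.float64(0.12), 'zplate': np.float64(41.13), 'top': np.float64(99.39), 'lug': array([ 492.68, -112.6 ]), 'lugm': array([ 464.88, -111.55,   87.04]), 'n': np.int64(4381)}
seat [-0.7 85.3 41.1] dyaw 0.0
{'c': array([ 467.23, -196.62]), 'size': array([ 51.75, 110.17]), 'yaw': np.float32(3.1), 'tilt': np.float64(0.09), 'zplate': np.float64(41.1), 'top': np.float64(69.25), 'lug': array([ 488.9 , -197.81]), 'lugm': array([ 467.32, -196.77,   63.17]), 'n': np.int64(4685)}
seat [-0.2  0.2 41.1] dyaw 0.0
{'c': array([ 464.22, -281.12]), 'size': array([ 51.81, 110.2 ]), 'yaw': np.float32(3.1), 'tilt': np.float64(0.08), 'zplate': np.float64(41.06), 'top': np.float64(84.32), 'lug': array([ 485.17, -282.33]), 'lugm': array([ 461.04, -281.16,   75.12]), 'n': np.int64(4547)}
seat [  0.5 -84.3  41.1] dyaw -0.1
93.175
the job is handed in; nothing more can be done
None
```

The job is handed in at about 93 s: all three brackets are level within 1 mm of their seat centres, press-tested tall, mid, low without rocking, and the lock bar is home at its stop; the flask, tape and bottle were not touched.

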